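# Clear the bead bin's lid and hold it open below balance

## Robot

A 7-joint arm with a two-finger parallel gripper is mounted at the origin on the work surface. World frame = base frame: x ahead of the robot, y to its left, z up, the work surface at z = 0. Lengths are in mm, angles in rad, forces in N, time in s.
With the tool pointing down it reaches from about 400 to 875 mm from the base axis. Payload 4.4 kg.
Tool frame: the origin (TCP) lies at the centre of the arm's flange, where the gripper is bolted on; the fingertips stand 173 mm ahead of it and the grasp point (between the pads) lies 155 mm ahead of it; z points along the fingers, y is the direction in which the jaws open and shut (so a half turn about z gives the same grasp; the last joint's range is limited). The gripper opens to 85 mm and grips with 20 to 120 N. Pads are 22 mm wide; open, the fingers measure 114 mm over their backs; the gripper's body (76 mm by 85 mm) begins 54 mm behind the grasp point. The pads swing forward as they close: fully open they stand 13 mm farther back than shut.
Start: joints at [-1.209, 0.628, 0.038, 1.517, -0.027, 0.996, -0.02], TCP at [269.649, 591.443, 404.713] pointing down, gripper open.
Joint ranges: [-3.06, 3.06], [-0.37, 2.12], [-1.25, 1.32], [0.18, 2.47], [-1.1, 4.24], [0.23, 1.98], [-2.94, 2.94]. Speed limits (rad/s): [2.57, 2.57, 3.14, 3.14, 3.14, 3.14, 3.14].

## Interface

Orientations are given as [roll, pitch, yaw] about the fixed x, y, z axes, in that order (R = Rz(yaw) Ry(pitch) Rx(roll)).
In Python, from cell import * gives the robot as it stands. The module is installed in compiled form; this text tells all that it offers.
- The arm moves only by the shell command python3 -m jog 'ROWS'. ROWS is JSON, one flat list of numbers, 5 for each row, row after row: the shift along the tool's x, y, z in mm, then the turn about the tool's z in degrees, then the finger opening in mm, from 0 to 85.4. A call has 1 to 20 rows; each row is the pose to reach, as a shift and turn from the pose commanded when the call began, along the tool's axes at that moment; what a row does not reach only later rows make up. A row lasts 1/12 s, in which the tool goes at most 41.7 mm and 7.16 degrees, less where a joint would pass 70% of its speed; a pose out of reach is approached as far as the arm can. A call with a gripper value outside its range is refused whole. The fingers move at their own pace and stop on an object; the grip force is fixed at half the most. Time passes only in rows, so rows that repeat a pose let the fingers close. It gives the time, the measured TCP pose, the force and the opening at its end, in the units of the state.
- read_state(): the state, without advancing time (a new reading comes with each control period).
- get_image(name): name is "scene" or "side" or "wrist"; returns (picture, depth): 384x512x3 uint8, blue, green, red; 384x512 float32, mm along the optical axis (not along the pixel's ray), 0 where there is no reading.
- camera_params(name): a dict with "K" (3x3 intrinsics, pixels), "T" (4x4, takes a point from camera to world coordinates). Camera axes: x right, y up, looking along -z (the intrinsics and any distortion apply to the point x, -y, -z); pixel columns grow to the right and rows downward; lengths in mm; the calibration is good to about 2 mm. A picture is of the moment at which its call begins: read the wrist's pose just before it. camera_params takes no time and is no camera call; for the wrist camera it gives the pose at the moment of the call.
- finish_job(): hands the job in, once; it reports no verdict.
The state is a dict: "clock": time; "qpos": joint angles; "qd": joint speeds; "tau": joint torques, N m; "eef_pos": TCP position; "tool_rot": TCP orientation; "force": force on the tool from outside, world axes, zero at the start; "torque": the same for the moment, N m; "width": finger opening in mm.
Only numpy, scipy, OpenCV 4.12 (cv2) and the standard library are available. Lean on these libraries where they do the work, as an engineer would, in place of code of your own. Each camera call takes 0.05 s, during which the arm holds its last target.

## Task

Two markers, one orange and one blue, have been left standing on the lid of the craft table's bead bin: drop each one foot-down into a free well of the wooden marker block so that it stands on the bottom. Then take the lid by its bar handle, raise it past its balance point until the pointer is well inside the red zone of the gauge, without letting it fly open, and ease it back, keeping hold of the handle, until the pointer is in the green zone just below balance, so that a classmate can reach the beads. Finish still holding the lid there by its handle, do not let go, and leave everything else on the table where it is.

Things in the scene. Friction and masses are not known exactly. Their poses are not given: they have to be found in the camera images.
- orange_marker_center (a point): chunky board marker, a plain upright cylinder 22 mm in diameter and 120 mm tall, about 30 g, white barrel with orange cap up and a orange band at the foot; it starts standing loose on the closed lid of the bin. This point is its centre, 60 mm above its foot; z is its long axis, up.
- blue_marker_center (a point): chunky board marker, a plain upright cylinder 22 mm in diameter and 120 mm tall, about 30 g, white barrel with blue cap up and a blue band at the foot; it starts standing loose on the closed lid of the bin. This point is its centre, 60 mm above its foot; z is its long axis, up.
- green_marker_center (a point): chunky board marker, a plain upright cylinder 22 mm in diameter and 120 mm tall, about 30 g, white barrel with green cap up and a green band at the foot; bystander, it stands in the third well of the marker block from the start. This point is its centre, 60 mm above its foot; z is its long axis, up.
- holder: wooden marker block, fixed to the table, 56 mm (its x) by 164 mm (its y) by 70 mm high, with a row of three round wells along its y at -50, 0 and +50 mm. Each well is 29 mm wide and 60 mm deep (its floor 10 mm above the table). The one at y = -50 mm is taken by the green marker. Origin: centre of the underside.
- holder_hole1 (a point): centre of the mouth of the middle well (free), level with the top of the block, 70 mm above the table. A marker standing on the well's floor has its centre level with the mouth.
- holder_hole2 (a point): centre of the mouth of the free end well (y = +50 mm in the block's frame), level with the top of the block, as above.
- bin: white bead bin, fixed to the table, 170 mm (its x) by 240 mm (its y) by 120 mm high; its lid is closed at first. Origin: centre of the underside; its -x side is the front with the lid handle, its +x side has the hinge. On its +y side a curved gauge about the hinge, 75 mm in radius and standing up to 85 mm above the hinge, shows the lid's angle by a black pointer on the lid: green zone 0.65 to 0.90 rad, yellow mark at the balance point (0.90 to 1.0), red zone 1.05 to 1.35.
- lid (a joint): opening angle of the lid in rad, 0 = closed and level, growing as the front edge rises, stop at 1.55. The lid (0.6 kg, struts at the hinge) balances at 0.95 rad: below that it falls shut by itself (about 1 N at the handle when closed, less and less towards the balance point), above it the struts throw it open. It hardly has any friction and does not stay by itself.
- lid_handle (a point): middle of the lid's bar handle: a round dark bar 14 mm thick, 106 mm free between its two side rods, parallel to the hinge (the bin's y), 225 mm from the hinge, 125 mm above the table when closed, standing 45 mm in front of the lid's front edge, with free space under it. Its axes turn with the lid; y is along the bar. Held with light grip, the bar can turn between the fingers.
- lid_hinge (a point): middle of the hinge line, 120 mm above the table, along the bin's y axis at the bin's far top edge. The lid is a flat grey slab 180 mm from hinge to front edge, 244 mm wide, 10 mm thick, its top 10 mm above this line when closed; the bar's centre is 5 mm above the hinge plane.
- glue: bystander: white glue bottle with an orange cap, 44 mm in diameter, 120 mm tall. Origin: underside.
- tape: bystander: yellow ring of tape lying flat, 76 mm across, 24 mm high. Origin: underside.
- bead_cup: bystander: white cup 70 mm across, 60 mm high. Origin: underside.
- scissors: bystander: scissors with orange handles lying flat, about 200 mm long, 14 mm high. Origin: near the pivot, underside.
Things that resemble listed ones, but are neither listed nor needed, are in the scene too. What is shaped like the holder but turquoise or yellow is not meant.

How it is judged (in metres and radians):
On the way, in this order (a step that is already met when the one before it is completed fails the run):
1. both markers stand released on the bottom of free wells, with the lid still closed ((distance between orange_marker_center and holder_hole1 below 0.016 m or distance between orange_marker_center and holder_hole2 below 0.016 m) and angle between each of orange_marker_center, blue_marker_center's own z axis and vertical below 0.25 rad and (distance between blue_marker_center and holder_hole1 below 0.016 m or distance between blue_marker_center and holder_hole2 below 0.016 m) and contact force between the fingers and orange_marker below 0.1 N and contact force between the fingers and blue_marker below 0.1 N and value of joint lid below 0.1 rad), for 0.2 s.
2. the lid, held by the fingers, is past its balance point and in the red zone (above 1.05 rad) (value of joint lid above 1.05 rad and contact force between the fingers and lid above 0.5 N), for 0.2 s.
At the end, for the whole second after the job is handed in: Fingers hold the lid (over 0.5 N, within 60 mm of the handle's middle), still, at 0.62 to 0.93 rad; both markers stand let go in the free wells, centre within 16 mm of the mouth, upright within 0.25 rad; bystanders within 30 mm of their starts ((distance between orange_marker_center and holder_hole1 below 0.016 m or distance between orange_marker_center and holder_hole2 below 0.016 m) and angle between each of orange_marker_center, blue_marker_center's own z axis and vertical below 0.25 rad and (distance between blue_marker_center and holder_hole1 below 0.016 m or distance between blue_marker_center and holder_hole2 below 0.016 m) and contact force between the fingers and orange_marker below 0.1 N and contact force between the fingers and blue_marker below 0.1 N and value of joint lid between 0.62 and 0.93 rad and velocity of joint lid between -0.08 and 0.08 rad/s and contact force between the fingers and lid above 0.5 N and distance between the grasp point and lid_handle below 0.06 m and distance of each of green_marker_center, glue, tape, bead_cup, scissors from where it was at the start of the episode below 0.03 m); the arm keeps its last pose, push and grip.
It fails at once if the lid flew open (above 1.42 rad) (value of joint lid above 1.42 rad).
It fails at once if a bystander was moved by more than 30 mm (distance of any of green_marker_center, glue, tape, bead_cup, scissors from where it was at the start of the episode above 0.03 m).
It also fails if it takes over 72 s, if anything falls off the work surface, if the arm or the gripper's body presses on something with over 40 N, if the wrist force passes 120 N, or if a joint passes its speed limit or range.

## Working session

There is one attempt and no reset: what is moved stays moved. The work goes in short steps, Python scripts to look and compute and a shell command to move; the robot and the scene stay as the last step left them, time stands still between calls to the robot, and variables do not carry over. Pictures are saved under pics/ and viewed, and the job is handed in when it is done.

```bash
mkdir -p pics
python3 - <<'E'
from cell import *
import cv2
s=read_state();print(s)
for n in("scene","side","wrist"):
    im,d=get_image(n);cv2.imwrite(f"pics/{n}0.png",im);print(n,camera_params(n))
    import numpy as np; np.save(f"pics/{n}0.npy",d)
E
```

```text
{'clock': 0.0, 'qpos': array([-1.20875911,  0.62935721,  0.03842226,  1.51836772, -0.02701985,
        0.9962678 , -0.02000256]), 'qd': array([5.06665279e-05, 3.48408466e-04, 3.71980574e-04, 3.56570306e-05,
       7.74105762e-04, 1.24840144e-03, 2.39438418e-03]), 'tau': array([ 6.62151469e-04, -5.63403511e+01,  1.22611687e+00, -1.93447584e+01,
        1.09527804e-02,  1.01437731e-02,  1.19898621e-05]), 'eef_pos': array([269.52561802, 591.16796859, 403.78130333]), 'tool_rot': array([-3.13970967e+00, -2.94231969e-06,  2.71375801e+00]), 'force': array([0.13081316, 0.03255565, 0.09021018]), 'torque': array([ 0.01513412,  0.01986372, -0.02084048]), 'width': 85.38033384844996}
scene {'K': array([[384.29962397,   0.        , 248.40287022],
       [  0.        , 384.29962397, 191.85480021],
       [  0.        ,   0.        ,   1.        ]]), 'T': array([[-5.06943226e-01, -6.41048410e-01,  5.76251249e-01,
         1.17358487e+03],
       [ 8.61913162e-01, -3.68690888e-01,  3.48098737e-01,
         3.78847817e+02],
       [-1.06895575e-02,  6.73144832e-01,  7.39433410e-01,
         9.82365026
[... 420 characters left out ...]
35949068e+03],
       [ 1.29257822e-02,  8.06396229e-01,  5.91234340e-01,
         1.16992562e+03],
       [ 0.00000000e+00,  0.00000000e+00,  0.00000000e+00,
         1.00000000e+00]])}
wrist {'K': array([[301.12885719,   0.        , 257.80974389],
       [  0.        , 301.12885719, 186.10778664],
       [  0.        ,   0.        ,   1.        ]]), 'T': array([[ 4.14925841e-01, -8.69588243e-01, -2.67680470e-01,
         2.01533501e+02],
       [ 9.09854051e-01,  3.96087752e-01,  1.23612698e-01,
         6.22931821e+02],
       [-1.46719330e-03, -2.94840263e-01,  9.55545429e-01,
         3.74427522e+02],
       [ 0.00000000e+00,  0.00000000e+00,  0.00000000e+00,
         1.00000000e+00]])}
```

View pics/scene0.png

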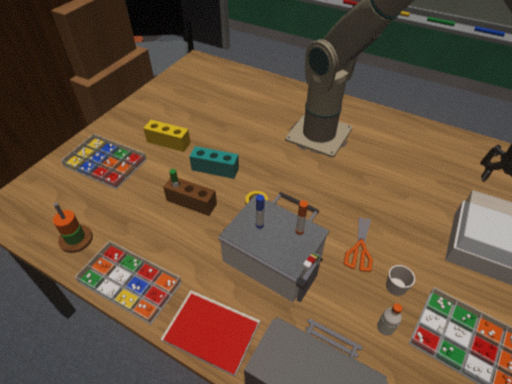

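View pics/side0.png

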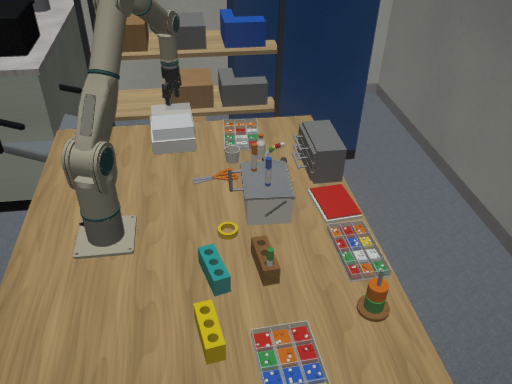

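View pics/wrist0.png

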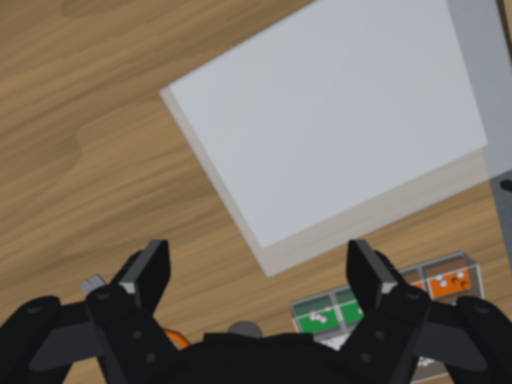

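The scene view shows the bin at about (275,245), with blue and orange markers at (260,212) and (302,218), the wooden block at (190,195), and the handle at (298,203). I'll enlarge it.

```bash
cat > h.py <<'E'
from cell import *
import numpy as np, cv2
def pt(name,u,v,d,P=None):
    P=P or camera_params(name);K=P["K"];z=d
    x=(u-K[0,2])/K[0,0]*z;y=(v-K[1,2])/K[1,1]*z
    return (P["T"]@[x,-y,-z,1])[:3]
def ray(name,u,v,h,P=None):
    P=P or camera_params(name);o=P["T"][:3,3];q=pt(name,u,v,1000,P)-o
    return o+q*(h-o[2])/q[2]
def proj(name,p,P=None):
    P=P or camera_params(name);c=np.linalg.inv(P["T"])@[*p,1];K=P["K"]
    return K[0,0]*c[0]/-c[2]+K[0,2],K[1,1]*-c[1]/-c[2]+K[1,2]
E
python3 - <<'E'
from h import *
a=cv2.imread("pics/scene0.png")
cv2.imwrite("pics/c1.png",cv2.resize(a[160:310,150:350],(800,600),interpolation=cv2.INTER_CUBIC))
a=cv2.imread("pics/side0.png")
cv2.imwrite("pics/c2.png",cv2.resize(a[135:285,190:390],(800,600),interpolation=cv2.INTER_CUBIC))
E
```

```text
(no output)
```

View pics/c1.png

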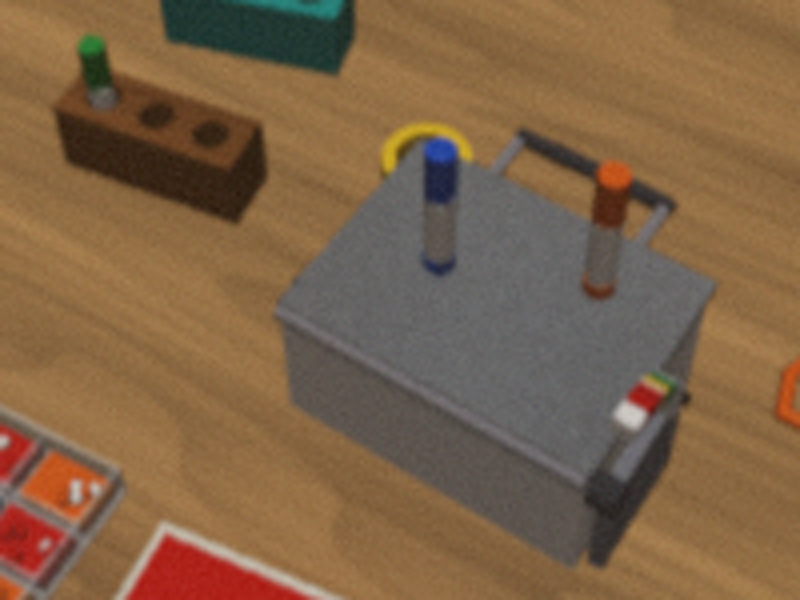

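View pics/c2.png

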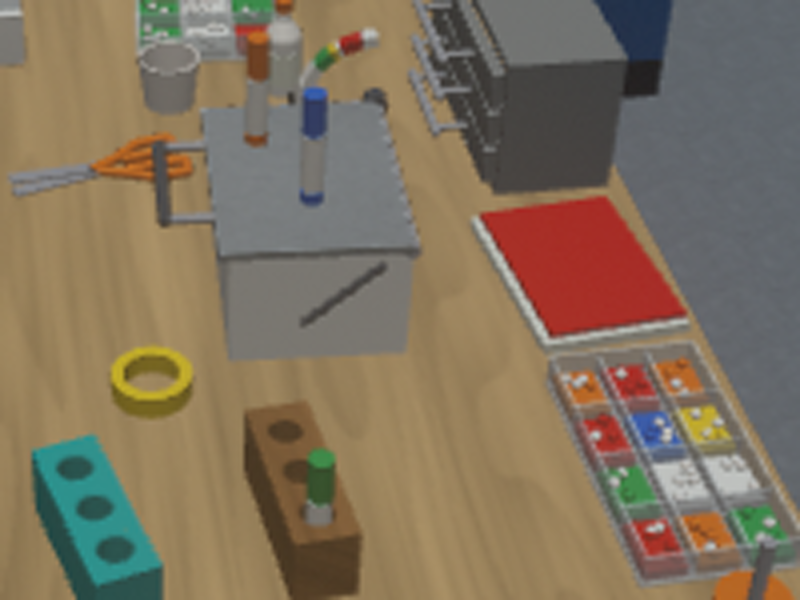

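Run:
```python
from h import *
S=lambda x,y:(150+x/4-.4,160+y/4-.4); D=lambda x,y:(190+x/4-.4,135+y/4-.4)
L={"mid":(S(157,115),D(299,470),70),"end":(S(211,132),D(286,431),70),"blueTop":(S(441,148),D(315,96),250),"oraTop":(S(614,173),D(259,39),250),
"blueFoot":(S(439,265),D(312,199),130),"oraFoot":(S(599,289),D(256,140),130),"barA":(S(522,136),D(164,219),125),"barB":(S(670,204),D(159,147),125),
"lidBackR":(S(280,305),D(416,247),130),"lidFrontR?":(S(430,150),D(217,252),130),"lidBackL":(S(590,480),(0,0),130)
}
for k,(a,b,h) in L.items():
    print(k,ray("scene",*a,h).round(1),ray("side",*b,h).round(1))
d=np.load("pics/scene0.npy");ds=np.load("pics/side0.npy")
# holder top & lid clouds
for k,(u,v) in {"holdertop":S(180,110),"bluetop":S(441,148),"lid":S(500,320)}.items():
    u,v=int(round(u)),int(round(v));print(k,pt("scene",u,v,d[v,u]).round(1))
```

```text
mid [ 545.7 -226.    70. ] [ 545.8 -225.9   70. ]
end [ 539.1 -177.2   70. ] [ 542.8 -177.4   70. ]
blueTop [602.4  67.6 250. ] [604.  64. 250.]
oraTop [566.6 171.8 250. ] [569. 169. 250.]
blueFoot [604.1  68.6 130. ] [606.9  72.2 130. ]
oraFoot [567.4 173.4 130. ] [569.5 177.5 130. ]
barA [464.1  61.3 125. ] [466.   64.9 125. ]
barB [469.7 183.9 125. ] [474.4 184.5 125. ]
lidBackR [687.8  -8.3 130. ] [687.9 -13.8 130. ]
lidFrontR? [514.6  10.6 130. ] [507.3   1.7 130. ]
lidBackL [702.7 231.4 130. ] [-1066.5  2820.6   130. ]
holdertop [ 532.8 -210.3   72.8]
bluetop [602.8  68.3 249.3]
lid [627.6 129.8 134.7]
```

```bash
cat >> h.py <<'E'
from scipy.spatial.transform import Rotation as Ro
def go(x,y,z,jaw=None):
    "shift to put TCP at world x,y,z; jaw = wanted angle (deg) of tool y axis in world xy"
    s=read_state();R=Ro.from_euler("xyz",s["tool_rot"]).as_matrix()
    sh=R.T@(np.array([x,y,z])-s["eef_pos"]);j=np.degrees(np.arctan2(R[1,1],R[0,1]))
    t=None
    if jaw is not None: t=-((jaw-j+90)%180-90)
    print("t",s["clock"],"pos",s["eef_pos"].round(1),"jaw",round(j,2),"w",round(s["width"],1),"F",s["force"].round(1),"shift",sh.round(1),"turn",t and round(t,2))
E
python3 - <<'E'
from h import *
go(604,68,500,-3.4)
E
```

```text
t 0.15 pos [269.5 591.2 404. ] jaw 65.49 w 85.5 F [ 0.3 -0.4 -0.1] shift [-521.4 -337.5  -95.5] turn 68.89
```

```bash
python3 -m jog '[0,0,-40,0,70, 0,0,-80,0,70, -25,-15,-95,5,70, -521,-337,-95,69,60, -521,-337,-95,69,60, -521,-337,-95,69,60, -521,-337,-95,69,60, -521,-337,-95,69,60, -521,-337,-95,69,60, -521,-337,-95,69,60, -521,-337,-95,69,60, -521,-337,-95,69,60, -521,-337,-95,69,60, -521,-337,-95,69,60, -521,-337,-95,69,60, -521,-337,-95,69,60, -521,-337,-95,69,60, -521,-337,-95,69,60, -521,-337,-95,69,60, -521,-337,-95,69,60]'
python3 - <<'E'
from h import *
go(604,68,500,-3.4)
E
```

```text
clock: 1.82
eef_pos: [603.8, 68.6, 499.2]
tool_rot: [-3.14, -0.001, 1.508]
force: [0.3, 0.3, -0.5]
width: 60.1
t 1.8167 pos [603.8  68.6 499.2] jaw -3.58 w 60.1 F [ 0.3  0.3 -0.5] shift [-0.5  0.3 -0.8] turn -0.18
```

Run:
```python
from h import *
P=camera_params("wrist");im,d=get_image("wrist");cv2.imwrite("pics/w1.png",cv2.resize(im,(768,576)));print(P["T"].round(2))
for k,p in {"blueTop":(604,68,250),"oraTop":(568,172,250),"grasp":(604,68,345)}.items(): print(k,np.round(np.array(proj("wrist",p,P))*1.5,1))
```

```text
[[ 1.0000e+00  6.0000e-02  2.0000e-02  6.0877e+02]
 [-6.0000e-02  9.5000e-01  2.9000e-01  1.4411e+02]
 [-0.0000e+00 -2.9000e-01  9.6000e-01  4.6961e+02]
 [ 0.0000e+00  0.0000e+00  0.0000e+00  1.0000e+00]]
blueTop [387.1 295.3]
oraTop [292.5  81.2]
grasp [387.  394.9]
```

View pics/w1.png

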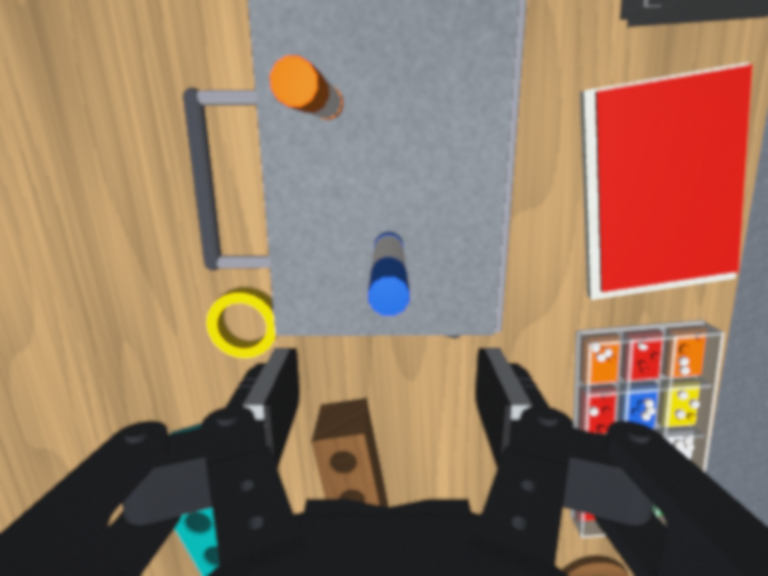

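The wrist view shows the blue cap at (389,295), the orange cap at (294,82), the bar from (192,92) to (212,266), and the free end well at (343,462). All sit close to where I predicted them.

Run:
```python
from h import *
P=camera_params("wrist")
for k,(u,v,h) in {"blue":(389,295,250),"ora":(295,82,250),"barA":(212,266,125),"barB":(191,92,125),"well2":(343,462,70),"well1":(352,497,70),"lidFR":(274,334,130),"lidBR":(499,333,130)}.items(): print(k,ray("wrist",(u-.25)/1.5,(v-.25)/1.5,h,P).round(1))
go(604.5,68,383)
```

```text
blue [604.5  69.8 250. ]
ora [568.4 173.2 250. ]
barA [464.   59.3 125. ]
barB [471.3 186.9 125. ]
well2 [ 542.  -175.6   70. ]
well1 [ 547.7 -221.5   70. ]
lidFR [5.067e+02 4.000e-01 1.300e+02]
lidBR [690.2  -9.7 130. ]
t 1.8667 pos [603.4  69.9 499.2] jaw -3.44 w 60.0 F [ 1.  -0.4 -0.1] shift [ -2.    1.4 116.2] turn None
```

```bash
python3 -m jog '[0,0,40,0,60, 0,0,80,0,60, 1,0,110,0,60, 1,0,117,0,60, 1,0,117,0,60, 1,0,117,0,10, 1,0,117,0,10, 1,0,117,0,10, 1,0,117,0,10, 1,0,117,0,10, 1,0,117,0,10]'
python3 - <<'E'
from h import *
go(545.8,-225.9,440)
E
```

```text
clock: 2.78
eef_pos: [604.6, 69.7, 384.9]
tool_rot: [3.138, -0.001, 1.509]
force: [-0.2, 0.7, 7.0]
width: 20.7
t 2.7833 pos [604.6  69.7 384.9] jaw -3.51 w 20.7 F [-0.2  0.7  7. ] shift [-298.5  -40.4  -55.7] turn None
```

```bash
python3 -m jog '[0,0,-30,0,10, 0,0,-56,0,10, -30,-4,-56,0,10, -298,-40,-56,0,10, -298,-40,-56,0,10, -298,-40,-56,0,10, -298,-40,-56,0,10, -298,-40,-56,0,10, -298,-40,-56,0,10, -298,-40,-56,0,10, -298,-40,-56,0,10, -298,-40,-56,0,10, -298,-40,-56,0,10]'
python3 - <<'E'
from h import *
go(545.8,-225.9,440)
for n in("scene","side","wrist"):
    im,d=get_image(n)
    if n=="scene":im=im[130:250,120:280]
    if n=="side":im=im[140:290,190:390]
    cv2.imwrite(f"pics/{n}2.png",cv2.resize(im,(800,600),interpolation=cv2.INTER_CUBIC))
E
```

```text
clock: 3.87
eef_pos: [546.1, -224.3, 438.9]
tool_rot: [3.141, -0.001, 1.51]
force: [0.2, 1.3, -0.2]
width: 20.6
t 3.8667 pos [ 546.1 -224.3  438.9] jaw -3.46 w 20.6 F [ 0.2  1.3 -0.2] shift [-1.6 -0.2 -1.1] turn None
```

View pics/scene2.png

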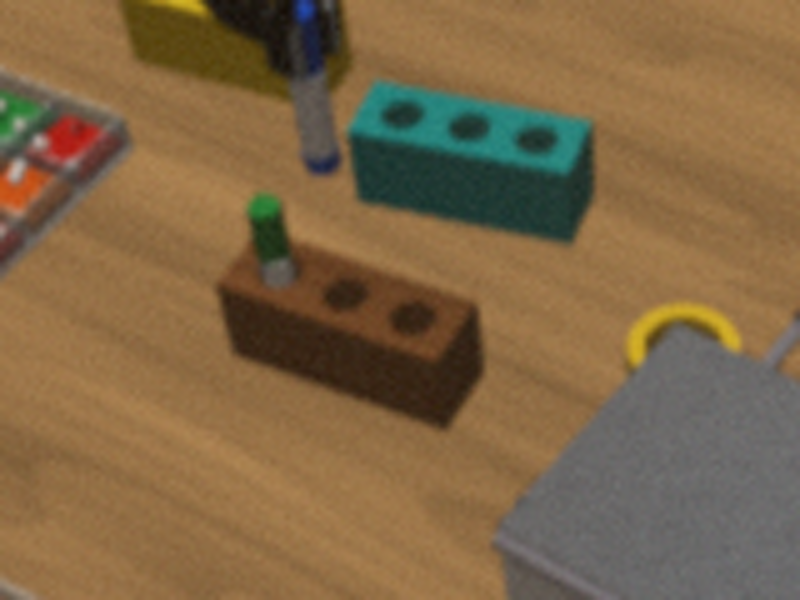

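View pics/side2.png

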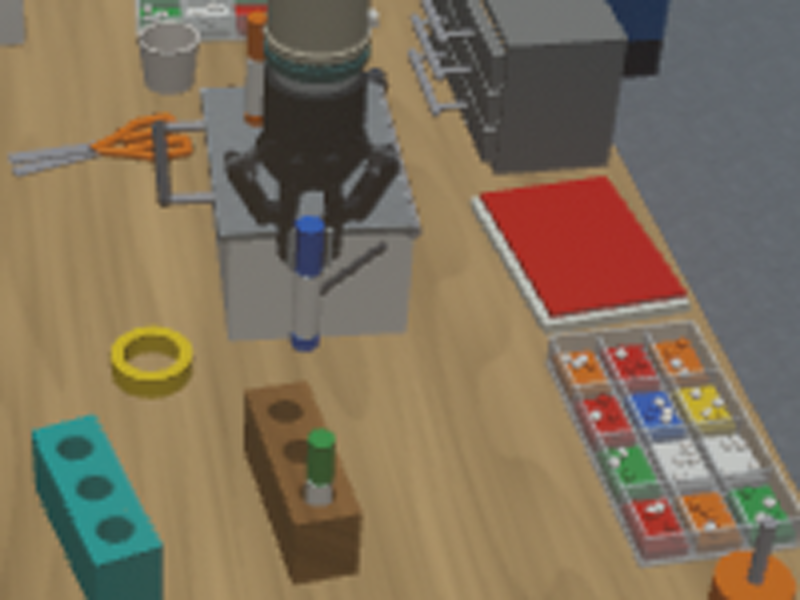

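View pics/wrist2.png

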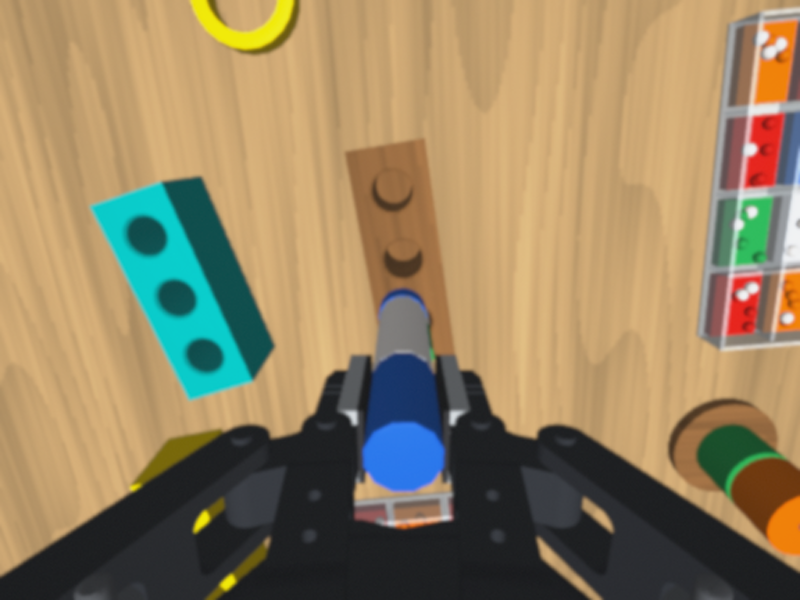

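The wrist view shows the free wells at (393,189) for the end well and (403,257) for the middle one, with the blue foot just in front at about (403,300). Next I'll check the held marker's tilt and the well positions.

Run:
```python
from h import *
def tri(a,b):
    o=[];d=[]
    for n,(u,v) in (("scene",a),("side",b)):
        T=camera_params(n)["T"][:3,3];q=pt(n,u,v,1000)-T;o.append(T);d.append(q/np.linalg.norm(q))
    A=sum(np.eye(3)-np.outer(k,k) for k in d);B=sum((np.eye(3)-np.outer(k,k))@p for k,p in zip(d,o))
    return np.linalg.solve(A,B).round(1)
S=lambda x,y:(120+x/5-.4,130+y/5-.4); D=lambda x,y:(190+x/4-.4,140+y/4-.4)
print("foot",tri(S(322,163),D(304,342)),"captop",tri(S(303,2),D(311,222)))
print("mid",ray("scene",*S(346,295),70).round(1),ray("side",*D(299,449),70).round(1))
print("end",ray("scene",*S(413,318),70).round(1),ray("side",*D(285,411),70).round(1))
for u,v in((403,257),(393,189)): print(ray("wrist",u/1.5625-.2,v/1.5625-.2,70).round(1))
print(proj("scene",(545.5,-225,187)),S(322,163),proj("side",(545.5,-225,187)),D(304,342))
```

```text
foot [ 546.4 -225.4  187.1] captop [ 545.  -223.2  306.9]
mid [ 546.6 -225.5   70. ] [ 546.  -224.7   70. ]
end [ 541.5 -176.1   70. ] [ 542.  -177.3   70. ]
[ 546.7 -225.7   70. ]
[ 542.5 -176.1   70. ]
(np.float64(184.2921735083133), np.float64(162.08796060924539)) (184.0, 162.2) (np.float64(265.31734483279206), np.float64(225.06853268671605)) (265.6, 225.1)
```

```bash
python3 -m jog '[-0.5,0.5,40,0,10, -0.5,0.5,80,0,10, -0.5,0.5,105,0,10, -0.5,0.5,120,0,10, -0.5,0.5,135,0,10, -0.5,0.5,150,0,10, -0.5,0.5,165,0,10, -0.5,0.5,174,0,10, -0.5,0.5,174,0,10, -0.5,0.5,174,0,10]'
```

```text
clock: 4.85
eef_pos: [546.8, -225.0, 264.8]
tool_rot: [3.141, -0.0, 1.511]
force: [0.2, 0.3, 0.9]
width: 20.8
```

Force is low, so I'll release and retreat, then head for the orange marker.

```bash
python3 -m jog '[0,0,0,0,30, 0,0,0,0,45, 0,0,0,0,45, 0,0,0,0,45, 0,0,-15,0,45, 0,0,-45,0,55, 0,0,-85,0,55, 0,0,-125,0,55, 0,0,-165,0,55, 0,0,-205,0,55, 0,0,-235,0,55,0,0,-235,0,55]'
python3 - <<'E'
from h import *
go(568.4,172.5,499)
im,d=get_image("wrist")
cv2.imwrite("pics/wrist3.png",im)
E
```

```text
clock: 5.85
eef_pos: [547.1, -227.1, 506.9]
tool_rot: [3.129, 0.004, 1.509]
force: [0.7, -0.6, 0.5]
width: 55.3
t 5.85 pos [ 547.1 -227.1  506.9] jaw -3.52 w 55.3 F [ 0.7 -0.6  0.5] shift [400.2  -3.3   6.3] turn None
```

View pics/wrist3.png

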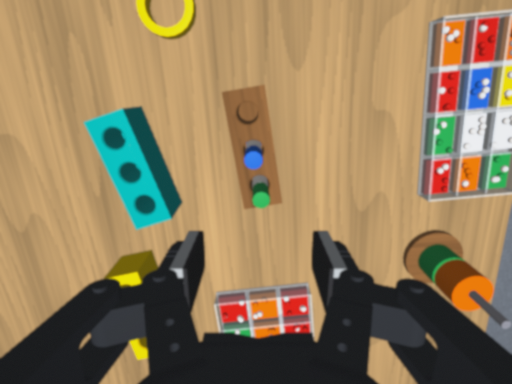

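```bash
python3 -m jog '[398.5,-3,0,0,60, 398.5,-3,0,0,60, 398.5,-3,0,0,60, 398.5,-3,0,0,60, 398.5,-3,0,0,60, 398.5,-3,0,0,60, 398.5,-3,0,0,60, 398.5,-3,0,0,60, 398.5,-3,0,0,60, 398.5,-3,0,0,60, 398.5,-3,0,0,60, 398.5,-3,0,0,60, 398.5,-3,0,0,60]'
python3 - <<'E'
from h import *
go(568.4,172.5,383)
P=camera_params("wrist");im,d=get_image("wrist")
cv2.imwrite("pics/wrist4.png",im)
print(proj("wrist",(568.4,172.5,250),P))
E
```

```text
clock: 6.98
eef_pos: [567.4, 171.1, 498.6]
tool_rot: [-3.14, 0.002, 1.508]
force: [0.3, 0.4, 0.2]
width: 59.9
t 6.9833 pos [567.4 171.1 498.6] jaw -3.57 w 59.9 F [0.3 0.4 0.2] shift [  1.7   1.1 115.6] turn None
(np.float64(258.99001839047867), np.float64(193.81756989173476))
```

View pics/wrist4.png

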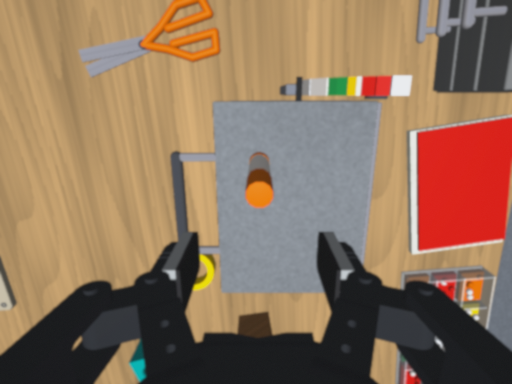

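The orange cap is at (259,194), exactly as predicted. Descending to grasp it.

```bash
python3 -m jog '[0.5,0.5,40,0,60, 0.5,0.5,80,0,60, 0.5,0.5,110,0,60, 0.5,0.5,116,0,60, 0.5,0.5,116,0,60, 0.5,0.5,116,0,10, 0.5,0.5,116,0,10, 0.5,0.5,116,0,10, 0.5,0.5,116,0,10, 0.5,0.5,116,0,10, 0.5,0.5,116,0,10]'; python3 -m jog '[0,0,-30,0,10, 0,0,-60,0,10, 0,0,-90,0,10, 0,0,-90,0,10]'
python3 - <<'E'
from h import *
go(542,-176.5,472)
E
```

```text
clock: 7.95
eef_pos: [568.9, 172.5, 385.5]
tool_rot: [3.138, -0.001, 1.509]
force: [0.6, -0.8, 7.5]
width: 20.7
clock: 8.28
eef_pos: [569.7, 172.4, 480.0]
tool_rot: [3.131, -0.004, 1.509]
force: [1.0, -0.1, 0.5]
width: 20.8
t 8.2833 pos [569.7 172.4 480. ] jaw -3.52 w 20.8 F [ 1.  -0.1  0.5] shift [-350.    -6.3    6.5] turn None
```

```bash
python3 -m jog '[-350,-5,0,0,10, -350,-5,0,0,10, -350,-5,0,0,10, -350,-5,0,0,10, -350,-5,0,0,10, -350,-5,0,0,10, -350,-5,0,0,10, -350,-5,0,0,10, -350,-5,0,0,10, -350,-5,0,0,10, -350,-5,30,0,10, -350,-5,30,0,10, -350,-5,30,0,10, -350,-5,30,0,10]'
python3 - <<'E'
from h import *
go(542,-176.5,263)
for n in("scene","side"):
    im,d=get_image(n)
    if n=="scene":im=im[130:250,120:280]
    if n=="side":im=im[140:290,190:390]
    cv2.imwrite(f"pics/{n}5.png",cv2.resize(im,(800,600),interpolation=cv2.INTER_CUBIC))
print(np.array(proj("scene",(542,-176.5,187)))*5-[600-2,650-2],np.array(proj("side",(542,-176.5,187)))*4-[760-1.6,560-1.6])
E
```

```text
clock: 9.45
eef_pos: [542.1, -175.6, 444.2]
tool_rot: [3.142, -0.0, 1.511]
force: [0.1, 0.4, -0.2]
width: 20.5
t 9.45 pos [ 542.1 -175.6  444.2] jaw -3.42 w 20.5 F [ 0.1  0.4 -0.2] shift [-1.000e+00 -1.000e-01  1.812e+02] turn None
[392.40523532 186.74209024] [288.59423814 303.86157033]
```

View pics/scene5.png

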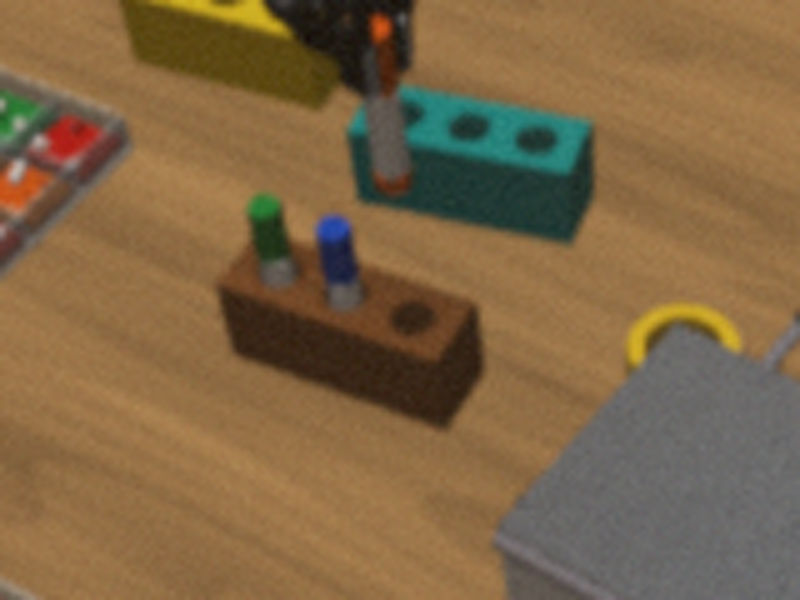

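View pics/side5.png

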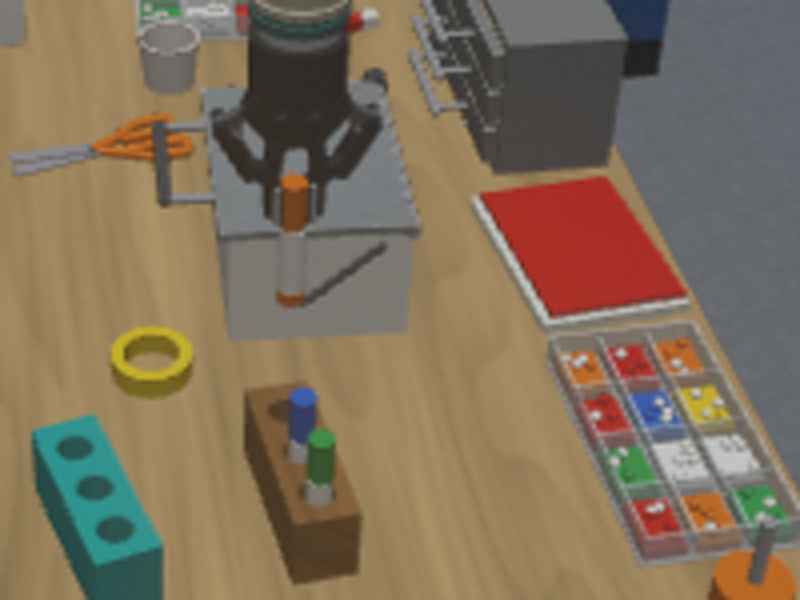

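Blue stands in the middle well at the same height as green. The orange foot, at (392,185) in the scene and (290,298) in the side view, is over the end well.

```bash
python3 -m jog '[-0.5,0,40,0,10, -0.5,0,80,0,10, -0.5,0,105,0,10, -0.5,0,120,0,10, -0.5,0,135,0,10, -0.5,0,150,0,10, -0.5,0,165,0,10, -0.5,0,177,0,10, -0.5,0,177,0,10, -0.5,0,177,0,10]'
```

```text
clock: 10.38
eef_pos: [542.0, -176.9, 266.9]
tool_rot: [3.142, -0.0, 1.51]
force: [0.6, -0.0, -0.4]
width: 20.6
```

```bash
python3 -m jog '[0,0,0,0,30, 0,0,0,0,45, 0,0,0,0,45, 0,0,0,0,45, 0,0,-15,0,45, 0,0,-45,0,55, 0,0,-85,0,55, 0,0,-125,0,60, 0,0,-165,0,60, 0,0,-165,0,60]'
python3 - <<'E'
from h import *
go(469,123.5,430)
for n in("scene","side"):
    im,d=get_image(n)
    if n=="scene":im=im[130:250,120:280]
    if n=="side":im=im[140:290,190:390]
    cv2.imwrite(f"pics/{n}6.png",cv2.resize(im,(800,600),interpolation=cv2.INTER_CUBIC))
E
```

```text
clock: 11.22
eef_pos: [543.4, -178.5, 439.9]
tool_rot: [3.127, 0.003, 1.509]
force: [0.7, -0.6, 0.4]
width: 59.8
t 11.2167 pos [ 543.4 -178.5  439.9] jaw -3.54 w 59.8 F [ 0.7 -0.6  0.4] shift [296.9 -93.    7.6] turn None
```

View pics/scene6.png

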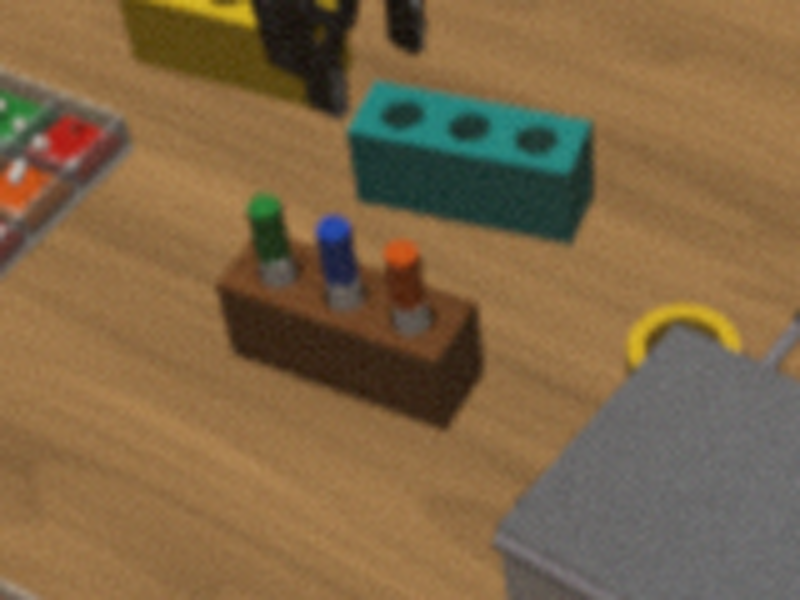

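View pics/side6.png

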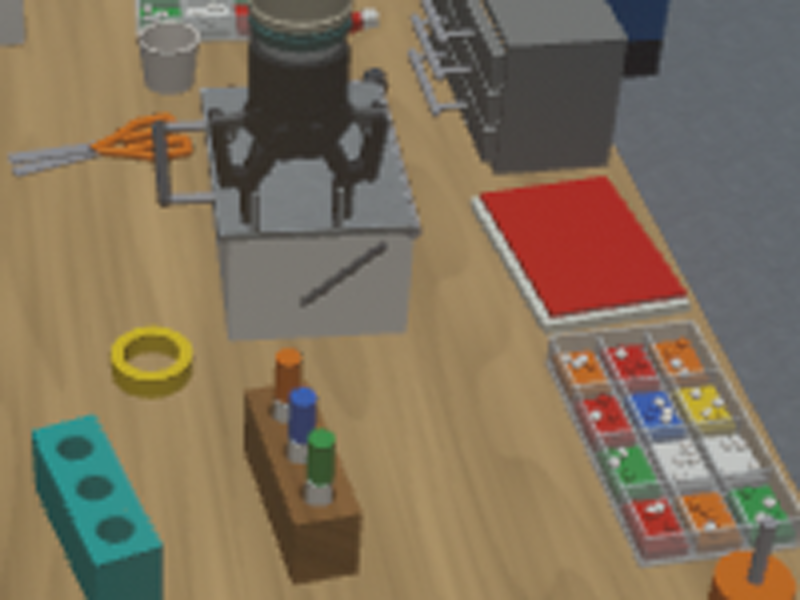

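Three markers stand level in the block: the caps are at (266,205), (335,228) and (403,252) in the scene crop. On to the handle.

```bash
python3 -m jog '[295,-92.5,0,0,60, 295,-92.5,0,0,60, 295,-92.5,0,0,60, 295,-92.5,0,0,60, 295,-92.5,0,0,60, 295,-92.5,0,0,60, 295,-92.5,0,0,60, 295,-92.5,0,0,60, 295,-92.5,0,0,60, 295,-92.5,0,0,60, 295,-92.5,0,0,60, 295,-92.5,0,0,60]'
python3 - <<'E'
from h import *
go(468.3,123.5,280)
for n in("scene","wrist"):
    im,d=get_image(n)
    if n=="scene":im=im[160:310,200:400]
    cv2.imwrite(f"pics/{n}7.png",cv2.resize(im,(800,600),interpolation=cv2.INTER_CUBIC))
E
```

```text
clock: 12.32
eef_pos: [467.6, 121.5, 431.3]
tool_rot: [-3.141, 0.001, 1.507]
force: [0.3, -0.1, -0.4]
width: 59.7
t 12.3167 pos [467.6 121.5 431.3] jaw -3.67 w 59.7 F [ 0.3 -0.1 -0.4] shift [  2.2   0.6 151.3] turn None
```

View pics/scene7.png

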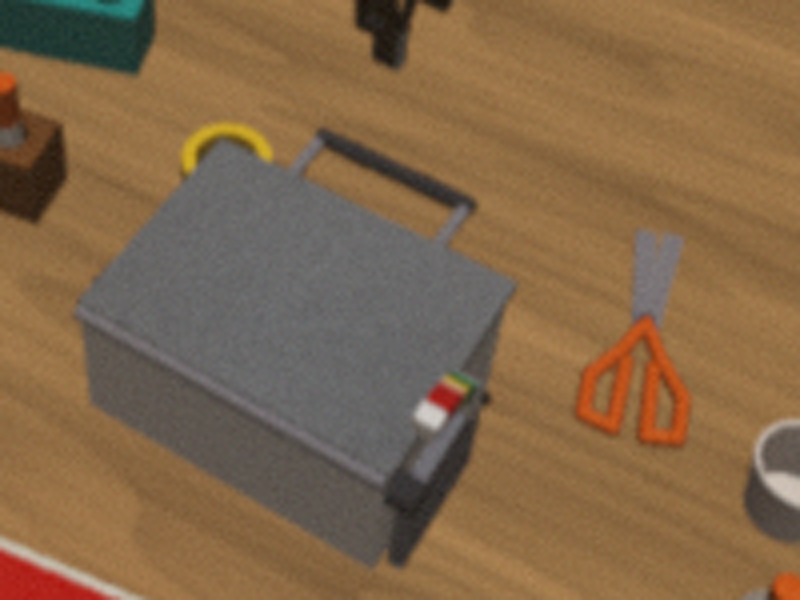

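View pics/wrist7.png

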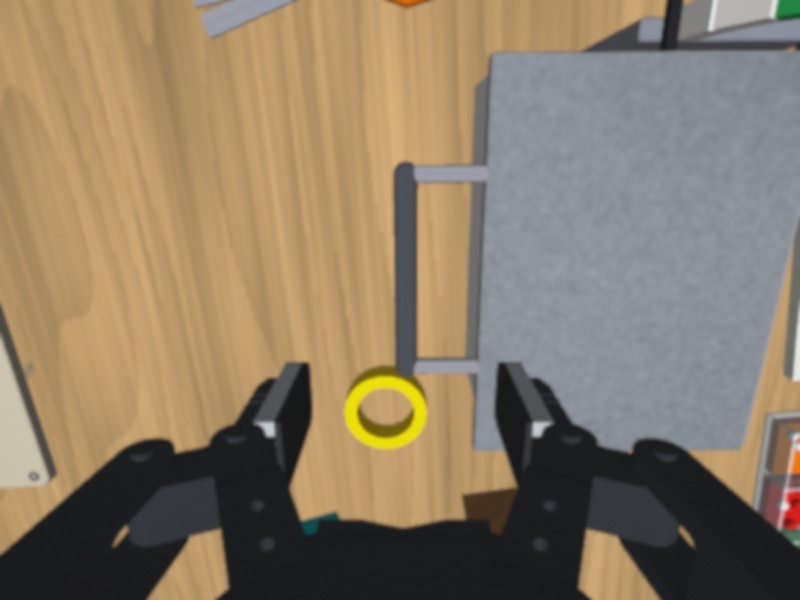

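The bar runs from (405,167) to (406,372) in the wrist crop. It is parallel to the image's vertical axis and centred between the fingers at x≈404.

Run:
```python
from h import *
s=read_state()
for u,v in((405,168),(406,370)):print(ray("wrist",u/1.5625-.2,v/1.5625-.2,125).round(1))
go(468,123.5,281)
```

```text
[473.2 185.  125. ]
[465.9  58.2 125. ]
t 12.4167 pos [467.7 121.6 431.5] jaw -3.68 w 59.6 F [-0.5 -0.1  0.1] shift [  2.    0.2 150.5] turn None
```

```bash
python3 -m jog '[1,1,40,0,60, 1,1,80,0,60, 1,1,115,0,60, 1,1,135,0,60, 1,1,149,0,60, 1,1,149,0,60, 1,1,149,0,60]'
python3 - <<'E'
from h import *
go(469,122.5,280)
for n in("scene","side"):
    im,d=get_image(n)
    im=im[160:310,200:400] if n=="scene" else im[135:255,190:350]
    cv2.imwrite(f"pics/{n}8.png",cv2.resize(im,(800,600),interpolation=cv2.INTER_CUBIC))
E
```

```text
clock: 13.0
eef_pos: [468.7, 123.1, 282.4]
tool_rot: [-3.14, 0.001, 1.508]
force: [-0.1, 0.8, -0.1]
width: 59.8
t 13.0 pos [468.7 123.1 282.4] jaw -3.62 w 59.8 F [-0.1  0.8 -0.1] shift [-0.6  0.3  2.4] turn None
```

View pics/side8.png

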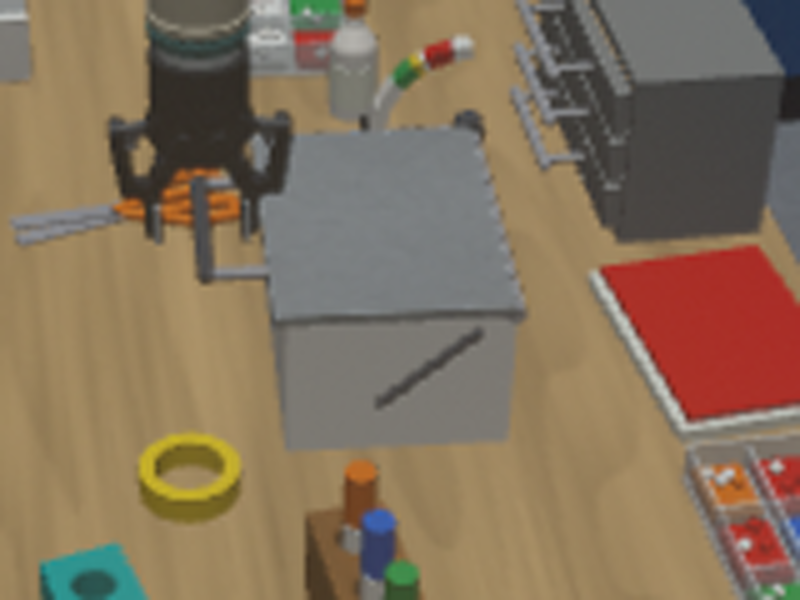

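The fingers straddle the bar, so I'll close on it.

```bash
python3 -m jog '[0,0,2,0,20, 0,0,2,0,5, 0,0,2,0,5, 0,0,2,0,5, 0,0,2,0,5, 0,0,2,0,5, 0,0,2,0,5, 0,0,2,0,5]'
python3 - <<'E'
from h import *
go(469,122.5,280)
E
```

```text
clock: 13.77
eef_pos: [469.0, 124.1, 281.0]
tool_rot: [3.14, -0.0, 1.51]
force: [1.8, -0.3, 3.8]
width: 12.1
t 13.7667 pos [469.  124.1 281. ] jaw -3.51 w 12.1 F [ 1.8 -0.3  3.8] shift [-1.6  0.1  1. ] turn None
```

```bash
python3 - <<'E'
import numpy as np
for t in np.arange(0,1.26,.05):
    print(round(t,2),(225-225*np.cos(t)+5*np.sin(t)).round(1),(-(225*np.sin(t)+5*np.cos(t)-5)).round(1))
E
python3 -m jog '[0,0.5,-11,0,5, 0,1.5,-22,0,5, 0,3.5,-34,0,5, 0,5.5,-45,0,5, 0,8,-55.5,0,5, 0,11.5,-66,0,5, 0,11.5,-66,0,5]'
```

```text
0.0 0.0 -0.0
0.05 0.5 -11.2
0.1 1.6 -22.4
0.15 3.3 -33.6
0.2 5.5 -44.6
0.25 8.2 -55.5
0.3 11.5 -66.3
0.35 15.4 -76.8
0.4 19.7 -87.2
0.45 24.6 -97.4
0.5 29.9 -107.3
0.55 35.8 -116.9
0.6 42.1 -126.2
0.65 48.9 -135.1
0.7 56.1 -143.8
0.75 63.8 -152.0
0.8 71.8 -159.9
0.85 80.3 -167.3
0.9 89.1 -174.4
0.95 98.2 -180.9
1.0 107.6 -187.0
1.05 117.4 -192.7
1.1 127.4 -197.8
1.15 137.7 -202.4
1.2 148.1 -206.5
1.25 158.8 -210.1
clock: 14.35
eef_pos: [480.0, 123.5, 347.6]
tool_rot: [-3.142, -0.001, 1.51]
force: [0.9, 0.7, -1.1]
width: 11.7
```

```bash
python3 -m jog '[0,4,-11,0,5, 0,8,-21,0,5, 0,13,-31.5,0,5, 0,18.5,-41.5,0,5, 0,24.5,-51,0,5, 0,30.5,-60,0,5, 0,37.5,-69,0,5, 0,44.5,-78,0,5, 0,44.5,-78,0,5, 0,44.5,-78,0,5]'
python3 - <<'E'
from h import *
go(469,122.5,280)
for n in("scene","side"):
    im,d=get_image(n)
    im=im[130:280,200:400] if n=="scene" else im[95:245,180:380]
    cv2.imwrite(f"pics/{n}9.png",cv2.resize(im,(800,600),interpolation=cv2.INTER_CUBIC))
E
```

```text
clock: 15.18
eef_pos: [521.6, 121.1, 423.2]
tool_rot: [-3.131, 0.0, 1.51]
force: [-6.4, 1.6, 1.7]
width: 11.5
t 15.1833 pos [521.6 121.1 423.2] jaw -3.48 w 11.5 F [-6.4  1.6  1.7] shift [ -1.8 -51.1 143.7] turn None
```

View pics/side9.png

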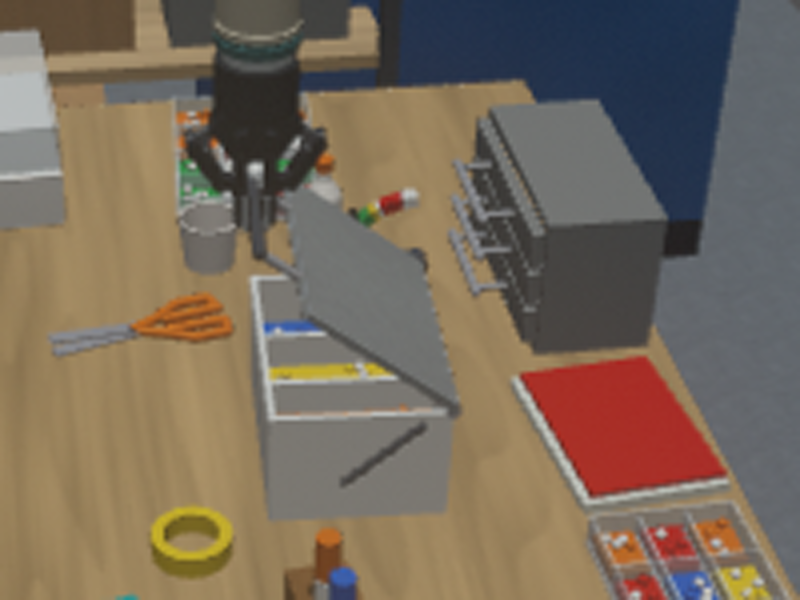

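View pics/scene9.png

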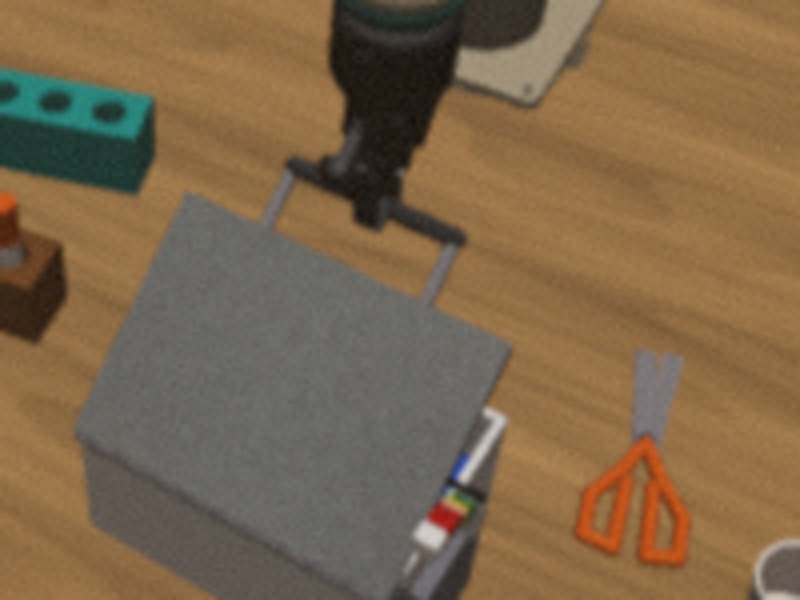

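The lid is at about 0.69 rad with the bar in the fingers and only small forces. I'll continue through balance in smaller steps.

```bash
python3 -m jog '[0,4,-4,0,5, 0,8,-8,0,5, 0,12,-12,0,5, 0,16,-16,0,5, 0,20,-20,0,5, 0,24,-23.5,0,5, 0,28.5,-27,0,5, 0,33,-30.5,0,5, 0,37.5,-34,0,5, 0,42,-37,0,5, 0,46.5,-40,0,5, 0,51.5,-43,0,5, 0,51.5,-43,0,5, 0,51.5,-43,0,5]'
python3 - <<'E'
from h import *
go(469,122.5,280)
for n in("scene","side"):
    im,d=get_image(n)
    im=im[130:280,200:400] if n=="scene" else im[95:245,180:380]
    cv2.imwrite(f"pics/{n}10.png",cv2.resize(im,(800,600),interpolation=cv2.INTER_CUBIC))
E
```

```text
clock: 16.45
eef_pos: [571.7, 117.9, 468.9]
tool_rot: [-3.128, -0.002, 1.51]
force: [-17.8, 0.2, 24.7]
width: 11.8
t 16.45 pos [571.7 117.9 468.9] jaw -3.47 w 11.8 F [-17.8   0.2  24.7] shift [  -1.9 -100.3  190.2] turn None
```

View pics/side10.png

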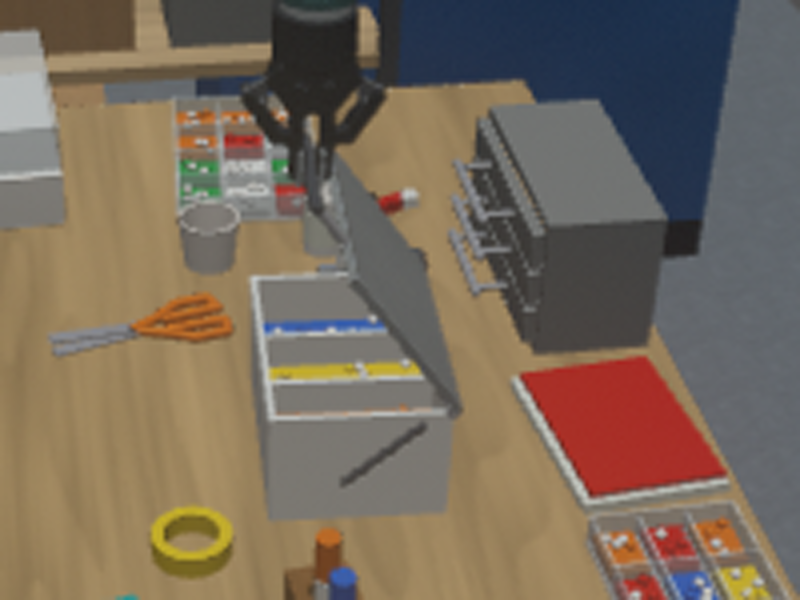

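View pics/scene10.png

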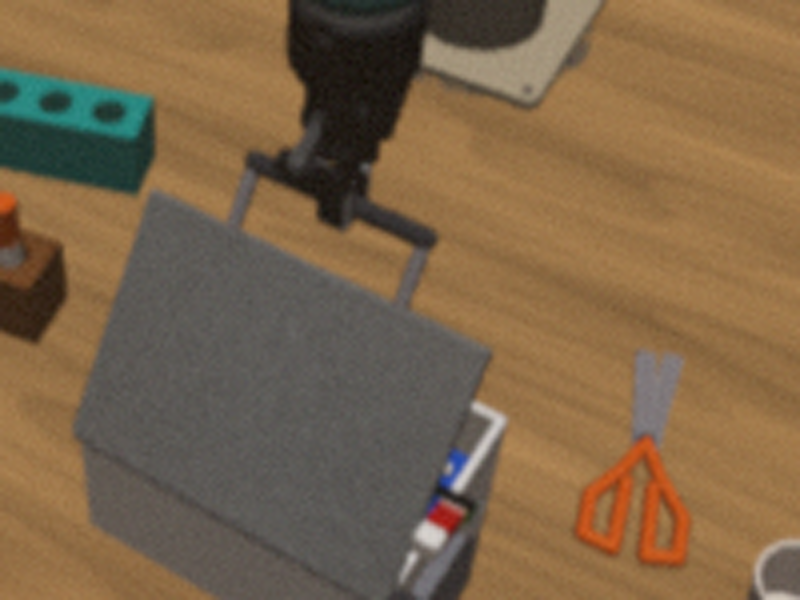

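The force has risen to about 30 N, directed radially outward from the hinge, so my commanded arc is a few mm too tight. I'll shift the path outward and carry on.

```bash
python3 -m jog '[0,-2,-1.5,0,5, 0,-4,-3,0,5, 0,-4,-3,0,5, 0,-4,-3,0,5]'; python3 -c "
from h import *
go(469,122.5,280)"
```

```text
clock: 16.88
eef_pos: [570.9, 118.2, 469.6]
tool_rot: [-3.137, -0.0, 1.51]
force: [-3.1, 1.1, 1.2]
width: 11.8
t 16.8833 pos [570.9 118.2 469.6] jaw -3.49 w 11.8 F [-3.1  1.1  1.2] shift [  -1.9 -101.1  190. ] turn None
```

```bash
python3 -m jog '[0,4,-2.5,0,5, 0,8,-5,0,5, 0,12,-7.5,0,5, 0,16,-9.5,0,5, 0,20,-11.5,0,5, 0,25,-13.5,0,5, 0,30,-15.5,0,5, 0,30,-15.5,0,5, 0,30,-15.5,0,5, 0,30,-15.5,0,5]'
python3 - <<'E'
from h import *
go(469,122.5,280)
for n in("scene","side"):
    im,d=get_image(n)
    im=im[160:280,220:380] if n=="scene" else im[95:245,180:380]
    cv2.imwrite(f"pics/{n}11.png",cv2.resize(im,(800,600),interpolation=cv2.INTER_CUBIC))
E
```

```text
clock: 17.72
eef_pos: [602.6, 116.1, 487.8]
tool_rot: [3.139, -0.001, 1.51]
force: [-3.8, 2.6, 7.4]
width: 11.6
t 17.7167 pos [602.6 116.1 487.8] jaw -3.49 w 11.6 F [-3.8  2.6  7.4] shift [  -2.  -134.4  207.4] turn None
```

View pics/side11.png

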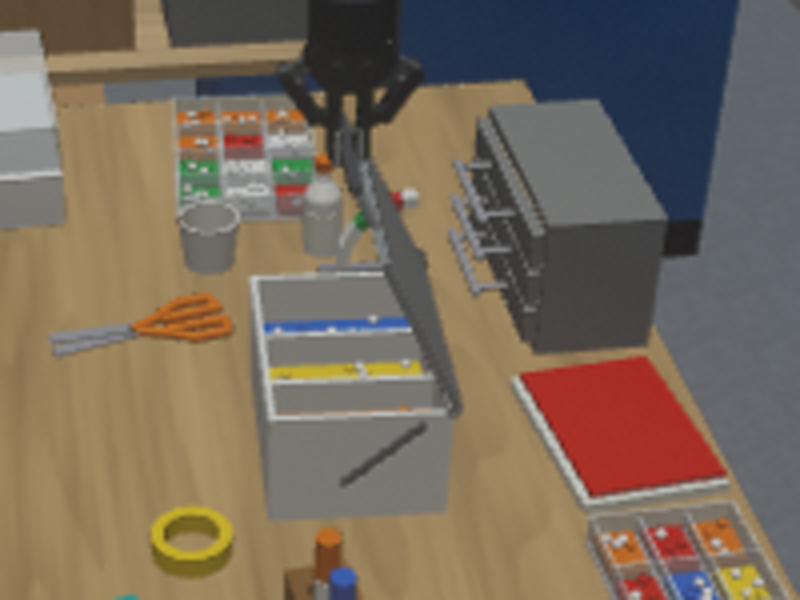

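View pics/scene11.png

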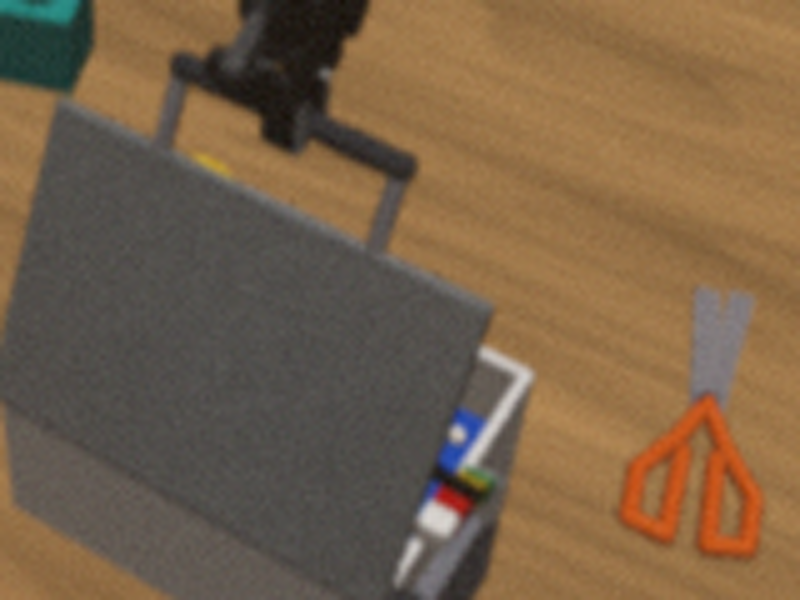

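Run:
```python
from h import *
yw=-.058;ex=np.array([np.cos(yw),np.sin(yw),0]);ey=np.array([-np.sin(yw),np.cos(yw),0]);ez=np.array([0,0,1.])
m=np.array([469,122.5,125]);H=m+225*ex-5*ez
for t in(.0,1.0,1.05,1.1,1.15,1.2):
    r=lambda a,b,c:H+a*(-np.cos(t)*ex+np.sin(t)*ez)+c*(np.sin(t)*ex+np.cos(t)*ez)+b*ey
    f=lambda p:((np.array(proj("scene",p))+.4-[220,160])*5).round(0)
    g=lambda p:((np.array(proj("side",p))+.4-[180,95])*4).round(0)
    print(t,"barR",f(r(225,-60,5)),"barL",f(r(225,60,5)),"edgeR",f(r(180,-122,10)),"edgeL",f(r(180,122,10)),"backR",f(r(0,-122,10)),"side edgeR",g(r(180,-122,10)),"backR",g(r(0,-122,10)))
# gauge marks on outer circle radius 75, +y side
for t in(.65,.9,1.0,1.05,1.35):
    p=H+75*(-np.cos(t)*ex+np.sin(t)*ez)+130*ey
    print(t,((np.array(proj("scene",p))+.4-[220,160])*5).round(0))
```

```text
0.0 barR [303. 172.] barL [483. 257.] edgeR [176. 171.] edgeL [548. 352.] backR [ -5. 377.] side edgeR [257. 414.] backR [454. 406.]
1.0 barR [212.  55.] barL [426. 153.] edgeR [79. 90.] edgeL [508. 295.] backR [-14. 392.] side edgeR [363. 274.] backR [463. 410.]
1.05 barR [201.  59.] barL [418. 157.] edgeR [70. 94.] edgeL [501. 301.] backR [-14. 393.] side edgeR [373. 270.] backR [463. 410.]
1.1 barR [190.  63.] barL [408. 163.] edgeR [60. 98.] edgeL [494. 307.] backR [-14. 394.] side edgeR [382. 266.] backR [463. 411.]
1.15 barR [179.  69.] barL [398. 170.] edgeR [ 50. 103.] edgeL [487. 315.] backR [-14. 394.] side edgeR [392. 262.] backR [464. 411.]
1.2 barR [167.  76.] barL [388. 179.] edgeR [ 40. 109.] edgeL [479. 323.] backR [-14. 395.] side edgeR [402. 259.] backR [464. 411.]
0.65 [467. 480.]
0.9 [458. 483.]
1.0 [453. 487.]
1.05 [450. 490.]
1.35 [432. 512.]
```

The lid edge and bar pixels give about 1.10 rad, while the TCP geometry gives about 1.14. I'll go another 0.07 rad or so to sit clearly inside red, and hold there.

```bash
python3 -m jog '[0,4.5,-2.5,0,5, 0,9,-4.5,0,5, 0,14,-7,0,5, 0,14,-7,0,5, 0,14,-7,0,5, 0,14,-7,0,5, 0,14,-7,0,5]'
python3 - <<'E'
from h import *
go(469,122.5,280)
for n in("scene","side"):
    im,d=get_image(n)
    im=im[160:280,220:380] if n=="scene" else im[95:245,180:380]
    cv2.imwrite(f"pics/{n}12.png",cv2.resize(im,(800,600),interpolation=cv2.INTER_CUBIC))
E
```

```text
clock: 18.4
eef_pos: [616.3, 115.3, 493.7]
tool_rot: [3.14, -0.001, 1.51]
force: [-1.5, 2.7, 4.8]
width: 11.7
t 18.4 pos [616.3 115.3 493.7] jaw -3.51 w 11.7 F [-1.5  2.7  4.8] shift [  -2.  -147.9  213.5] turn None
```

View pics/scene12.png

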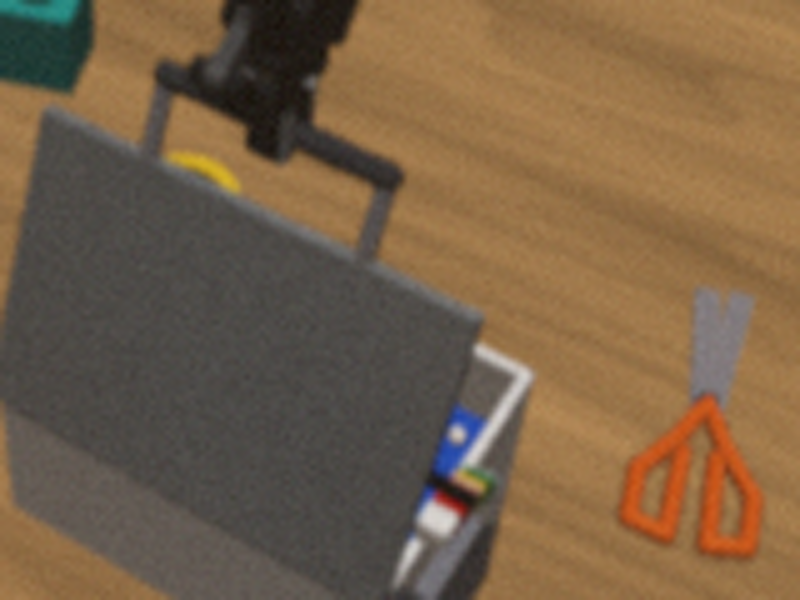

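View pics/side12.png

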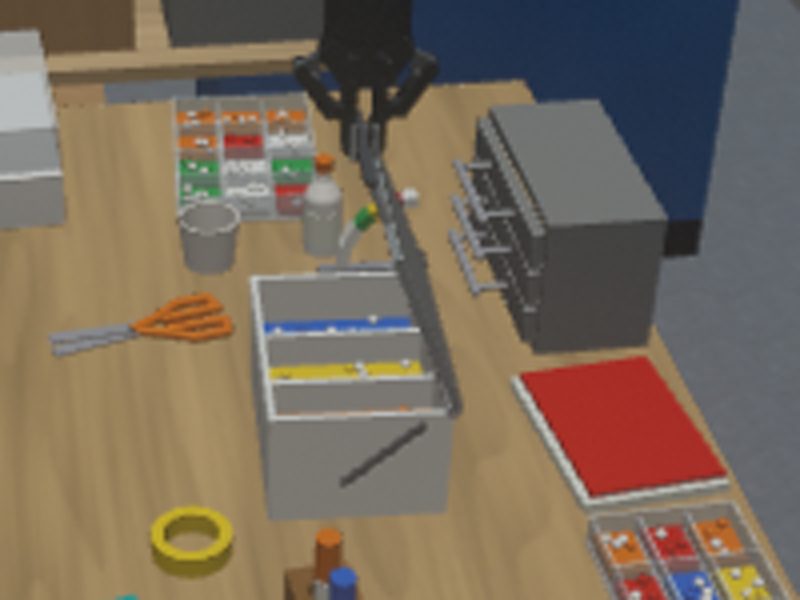

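Lid edge pixels (47,107) and (482,318) correspond to about 1.18 rad. The pointer is on red, steady and held, so now I'll ease it back.

```bash
python3 -c "
import numpy as np
a=1.197
for t in np.arange(1.157,.79,-.04):print(round(t-.022,3),(225*(np.cos(a)-np.cos(t))).round(1),(225*(np.sin(a)-np.sin(t))).round(1))"
```

```text
1.135 -8.3 3.5
1.095 -16.5 7.2
1.055 -24.5 11.3
1.015 -32.3 15.8
0.975 -40.0 20.5
0.935 -47.4 25.5
0.895 -54.7 30.9
0.855 -61.7 36.5
0.815 -68.5 42.4
0.775 -75.1 48.5
```

```bash
python3 -m jog '[0,-4,1.5,0,5, 0,-8.5,3.5,0,5, 0,-12.5,5.5,0,5, 0,-16.5,7,0,5, 0,-20.5,9,0,5, 0,-24.5,11.5,0,5, 0,-28.5,13.5,0,5, 0,-32.5,16,0,5, 0,-36,18,0,5, 0,-40,20.5,0,5, 0,-40,20.5,0,5, 0,-40,20.5,0,5]'
```

```text
clock: 19.5
eef_pos: [576.3, 117.6, 473.4]
tool_rot: [3.139, -0.001, 1.51]
force: [-2.7, 3.2, 6.3]
width: 12.0
```

```bash
python3 -m jog '[0,-4,2.5,0,5, 0,-7.5,5,0,5, 0,-11,7.5,0,5, 0,-14.5,10.5,0,5, 0,-18,13,0,5, 0,-21.5,16,0,5, 0,-25,19,0,5, 0,-28.5,22,0,5, 0,-32,25,0,5, 0,-35,28,0,5, 0,-35,28,0,5, 0,-35,28,0,5, 0,-35,28,0,5]'
python3 - <<'E'
from h import *
go(469,122.5,280)
for n in("scene","side"):
    im,d=get_image(n)
    im=im[160:280,220:380] if n=="scene" else im[95:245,180:380]
    cv2.imwrite(f"pics/{n}13.png",cv2.resize(im,(800,600),interpolation=cv2.INTER_CUBIC))
yw=-.058;ex=np.array([np.cos(yw),np.sin(yw),0]);ey=np.array([-np.sin(yw),np.cos(yw),0]);ez=np.array([0,0,1.])
m=np.array([469,122.5,125]);H=m+225*ex-5*ez
for t in(.6,.7,.75,.8,.9):
    r=lambda a,b,c:H+a*(-np.cos(t)*ex+np.sin(t)*ez)+c*(np.sin(t)*ex+np.cos(t)*ez)+b*ey
    f=lambda p:((np.array(proj("scene",p))+.4-[220,160])*5).round(0)
    g=lambda p:((np.array(proj("side",p))+.4-[180,95])*4).round(0)
    print(t,"barR",f(r(225,-60,5)),"barL",f(r(225,60,5)),"edgeR",f(r(180,-122,10)),"edgeL",f(r(180,122,10)),"side edgeR",g(r(180,-122,10)))
E
```

```text
clock: 20.58
eef_pos: [541.0, 119.8, 444.7]
tool_rot: [-3.141, -0.0, 1.51]
force: [-3.2, 4.7, 4.5]
width: 11.7
t 20.5833 pos [541.  119.8 444.7] jaw -3.5 w 11.7 F [-3.2  4.7  4.5] shift [ -1.8 -71.9 164.8] turn None
0.6 barR [275.  64.] barL [475. 154.] edgeR [139.  91.] edgeL [545. 283.] side edgeR [300. 322.]
0.7 barR [263.  56.] barL [466. 148.] edgeR [127.  86.] edgeL [538. 281.] side edgeR [314. 308.]
0.75 barR [256.  54.] barL [461. 146.] edgeR [120.  85.] edgeL [534. 281.] side edgeR [321. 302.]
0.8 barR [248.  52.] barL [455. 145.] edgeR [112.  85.] edgeL [530. 282.] side edgeR [329. 296.]
0.9 barR [231.  51.] barL [442. 147.] edgeR [97. 86.] edgeL [520. 287.] side edgeR [345. 284.]
```

View pics/scene13.png

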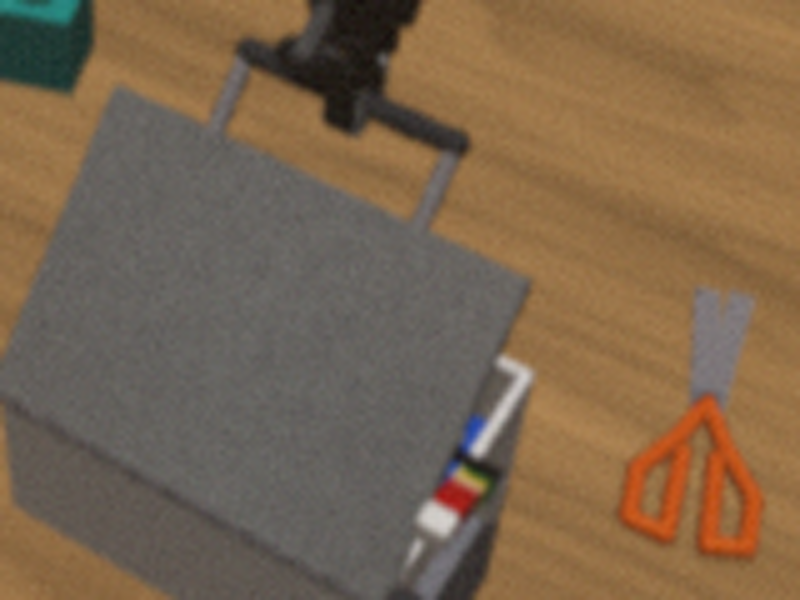

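View pics/side13.png

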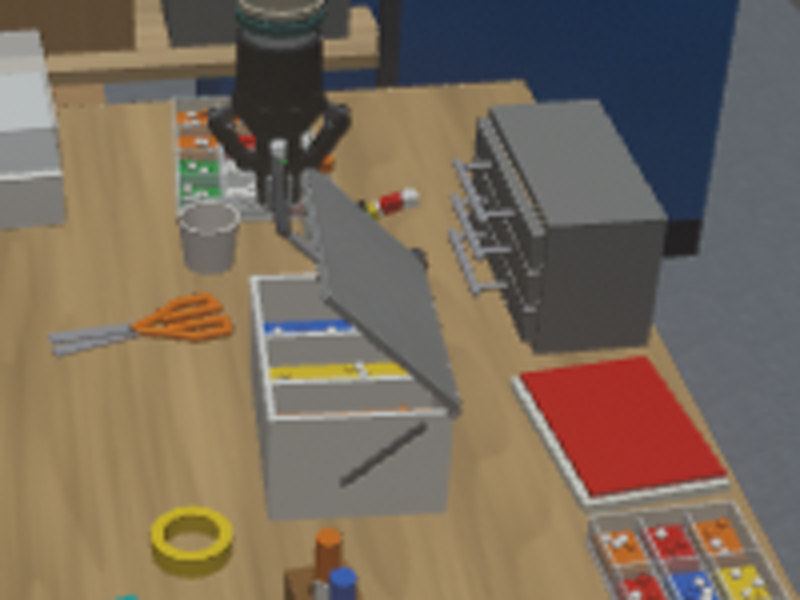

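Lid edges at (115,88) and (529,280), and (325,298) in the side view, all read about 0.78 rad, and the pointer is on green. I'll let it settle and do a last check.

```bash
python3 -m jog '[0,0,0,0,5, 0,0,0,0,5, 0,0,0,0,5, 0,0,0,0,5, 0,0,0,0,5, 0,0,0,0,5]'
python3 - <<'E'
from h import *
im,d=get_image("scene");cv2.imwrite("pics/end.png",cv2.resize(im,(800,600),interpolation=cv2.INTER_CUBIC))
E
```

```text
clock: 21.18
eef_pos: [541.0, 119.8, 444.8]
tool_rot: [-3.141, -0.0, 1.51]
force: [-3.9, 3.5, 5.2]
width: 12.0
```

View pics/end.png

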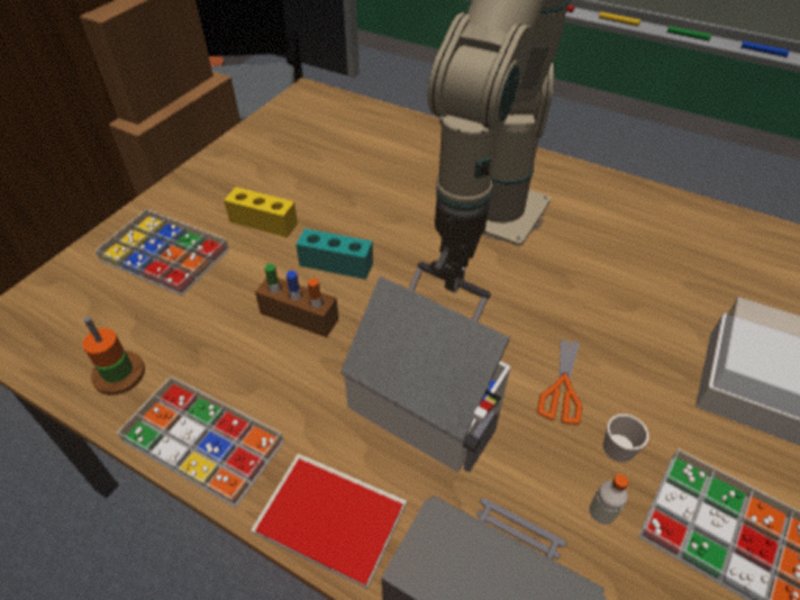

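The markers at (272,278), (293,284) and (315,293) stand in the wooden block. The scissors, cup and glue look unmoved, and the lid is held at the bar at (455,275).

```bash
python3 -c "
from cell import *
print(finish_job())"
```

```text
the job is handed in; nothing more can be done
None
```

The job is done and handed in at about 21 s; `finish_job()` gives no verdict, so what follows rests on my own checks.

- **Markers:** blue stands in the middle well and orange in the free end well. Both were released foot-down before I touched the lid. In the last picture both stand upright beside the green one; placement, measured before lowering, was within about 1 mm of the well centres.
- **Lid:** I gripped it by its bar, took it through balance to about 1.18 rad (pointer on red, held about 0.4 s), then eased it back. It now rests at about 0.78 rad with the pointer on green.
- **Final state:** the arm still holds the bar (opening 12 mm against a 14 mm bar, about 7 N at the wrist) and did not move over the last 0.5 s.
- **Other objects:** the green marker, glue, cup and scissors looked unmoved in the last picture. The tape is hidden by the lid there; I last saw it in place in a side picture a moment earlier.

**Where checks disagreed:** near balance my planned arc was a few mm too tight and the wrist force rose to about 30 N. I moved the path outward, which dropped it to about 3 N. In the red zone, the arm position first gave 1.14 rad and the pictures 1.10; refitting the arc brought the two into agreement.

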